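# Shut and latch the gate of the bamboo crate

### The job

Shut the sprung gate of the bamboo stock crate and latch it: lift the steel latch bar by its thumb tab, swing the gate shut with the bar raised over the low striker until the bar touches the tall stop at the back of the catch, then ease it back a little until it drops fully down into the slot between striker and ledge, and let go. Feel your way without pressing hard on the catch or its post, and leave the knife, the jar and the bamboo blank where they are.

Things in the scene. Friction and masses are not known exactly. Their poses are not given: they have to be found in the camera images.
- crate: Slatted wooden crate fixed to the bench, 360 mm wide (y), 255 deep (x), 100 high, holding bamboo. Origin: on the bench, in the plane of the shut gate, midway along it; x points into the crate (away from the robot), y left along its front, z up. The gate's vertical hinge axis is at x 0, y +125 mm here (left post, 125 high).
- gate_hinge (a point): Point on the gate's vertical hinge axis at bench height; turns with the gate (y runs from the gate's free end to the hinge). The gate is a slatted wooden panel 18 mm thick, 117 high, reaching 255 mm from this axis. Stiff hinge (0.33 N m) with a spring (0.7 N m/rad, slack at 0.8 rad): the shut gate creeps open (about 1 N at the tab) unless latched; past 0.35 rad it stays where left.
- gate (a joint): Gate angle about its hinge: 0 shut, in the crate's front plane; positive is open, towards the robot (clockwise seen from above). Starts 0.38 to 0.7 open. Nothing but the catch stops it at 0: it could swing on to -0.13.
- bar (a joint): Angle of the steel latch bar about its pivot: 0 is level, fully down on its rest (it hangs there by its own weight, also with the gate open); positive is free end lifted, at most 0.34. Its underside clears the striker from 0.11 rad.
- bar_pivot (a point): Pivot of the latch bar on the gate's robot-facing side: 110 mm from the hinge axis along the gate, 15.5 mm in front of the gate's mid plane, 126 mm up; axis square to the gate. The bar (about 0.26 kg) is 8 mm thick, 16 high (z 118 to 134 when level) and reaches 208 mm from the pivot, 63 mm past the gate's edge; it crosses the catch 183 mm from the pivot. Axes as thumb_tab's.
- thumb_tab (a point): Grip point on the bar's upright flat steel thumb tab: 10 mm thick (square to the gate), 24 wide along the bar, top 60 mm above the bar's centre line. The point is on its mid plane, 115 mm from the pivot along the bar, 46 mm above the centre line (14 below the top). x: across the thickness, into the crate when shut; y: along the bar to the pivot; z: up. Pinch from above across the thickness.
- latch_post: Wooden block 112 (x) by 46 (y) mm, 98 high, fixed at the crate's right front corner; origin under its centre, axes as the crate's. On top is the steel catch, 26 wide in y; along x from the robot's side: striker 22 mm thick, 12 mm slot for the bar, ledge 10 thick, tall back stop 10 thick. Striker and ledge tops at z 136, stop top at z 178 (the bar cannot pass it). Over 12 N on it is too hard.
- catch_nominal (a point): Fixed point on the block where the slot's middle would nominally lie (z 126 mm; the bar is there at gate angle 0). The real catch is screwed through long slots and sits up to 13 mm nearer to or farther from the robot along x: not measured, to be felt. With the bar against the back stop its middle is 12 mm beyond the slot's middle. The catch is rigid and tight.
- knife: Bystander: carving knife with wooden handle, 220 mm long, lying flat on the bench; origin on the bench near its middle, blade to +x.
- jar: Bystander: closed amber glass jar, 60 mm diameter, 70 mm high; origin under its centre.
- blank: Bystander: short open bamboo tube standing upright, 38 mm diameter, 110 mm high; origin under its centre.

How it is judged:
By the outcome, as a careful person would: the job done as asked, in the order asked, and still so for the second after the job is handed in, with the robot touching nothing.
It also fails if it takes over 58 s, if anything falls off the work surface, if the arm or the gripper's body presses on something with over 40 N, if the wrist force passes 120 N, or if a joint passes its speed limit or range.

### The arm

A 7-joint arm with a two-finger parallel gripper is mounted at the origin on the work surface. World frame = base frame: x ahead of the robot, y to its left, z up, the work surface at z = 0. Lengths are in m, angles in rad, forces in N, time in s.
With the tool pointing down it reaches from about 0.425 to 0.925 m from the base axis. Payload 6.8 kg.
Tool frame: the origin (TCP) lies at the very end of the fingers, on their centre line; the grasp point (between the pads) lies 19 mm behind it; x points along the fingers, y is the direction in which the jaws open and shut, and the axes are right-handed (so a half turn about x gives the same grasp; the last joint's range is limited). The gripper opens to 85 mm and grips with 20 to 120 N. Pads are 22 mm wide; open, the fingers measure 114 mm over their backs; the gripper's body (76 mm by 85 mm) begins 54 mm behind the grasp point. The pads swing forward as they close: fully open they stand 13 mm farther back than shut.
Start: joints at [-1.211, 0.477, 0.022, 1.555, -0.011, 1.109, -0.083], TCP at [0.304, 0.602, 0.231] pointing down, gripper open.
Joint ranges: [-2.96, 2.96], [-0.34, 2.1], [-1.41, 1.46], [0.24, 2.44], [-1.37, 4.51], [0.17, 1.92], [-2.96, 2.96]. Speed limits (rad/s): [2.39, 2.39, 3.14, 3.14, 3.14, 3.14, 3.14].

### API

Orientations are given as a rotation vector (axis times angle).
In Python, from bench import get_obs, grab_frame, camera_info, hand_in gives the robot as it stands.
- The arm moves only by the tool apply_moves, never from a script. Its argument "series" is text: rows parted by semicolons, each of 7 numbers parted by spaces: the turn, a rotation vector about the tool's x, y, z in rad, then the shift along the tool's x, y, z in m, then the opening, from 0 (shut) to 1 (fully open). In form: wx wy wz tx ty tz hand; .... A call has 1 to 12 rows; each row is the pose to reach, as a shift and turn from the pose commanded when the call began, along the tool's axes at that moment; what a row does not reach only later rows make up. A row lasts 1/8 s, in which the tool goes at most 62.5 mm and 10.7 degrees, less where a joint would pass 70% of its speed; a pose out of reach is approached as far as the arm can. A call with a gripper value outside its range is refused whole. The fingers move at their own pace and stop on an object; "force" is the grip in N (left out, the last holds). Time passes only in rows, so rows that repeat a pose let the fingers close. It gives the time, the measured TCP pose, the force and the opening at its end, in the units of the state.
- get_obs(): the state, without advancing time (a new reading comes with each control period).
- grab_frame(name): name is "scene" or "top" or "wrist"; returns the picture (400x640x3 uint8, blue, green, red); there is no depth.
- camera_info(name): a dict with "fov_y" (degrees; the focal length in pixels is half the picture's height over the tangent of half this angle, whatever the lens; pixels are square), "cx", "cy" (the principal point, pixels), "rvec" (rotation vector, rad) and "tvec" (3), from world to camera coordinates, as OpenCV has them. Camera axes: x right, y down, z forward; pixel columns grow to the right and rows downward; lengths in m; the calibration is good to about 2 mm. A picture is of the moment at which its call begins: read the wrist's pose just before it. camera_info takes no time and is no camera call; for the wrist camera it gives the pose at the moment of the call.
- hand_in(): hands the job in, once; it reports no verdict.
The state is a dict: "clock": time; "joints": joint angles; "qvel": joint speeds; "tau": joint torques, N m; "tcp_pos": TCP position; "orientation": TCP orientation; "contact_force": force on the tool from outside, world axes, zero at the start; "moment": the same for the moment, N m; "grip_width": finger opening in m.
Only numpy, scipy, OpenCV 4.12 (cv2) and the standard library are available. Lean on these libraries where they do the work, as an engineer would, in place of code of your own. Each camera call takes 0.05 s, during which the arm holds its last target.

## Working session

There is one attempt and no reset: what is moved stays moved. The work goes in short steps, Python scripts to look and compute and a tool call to move; the robot and the scene stay as the last step left them, time stands still between calls to the robot, and variables do not carry over. Pictures are saved under pics/ and viewed, and the job is handed in when it is done.

Besides the shell and the picture viewer there is one more tool, called after "Request:" as a command line: name --argument value ..., lists and objects as JSON in quotes. apply_moves: Moves the arm, as the interface text tells. Its arguments: {"type":"object","properties":{"series":{"type":"string"},"force":{"type":"number"}},"required":["series"]}

```bash
ls; mkdir -p pics
python3 - <<'E'
from bench import *
import cv2
print(get_obs())
for n in ["scene","top","wrist"]:
    print(n,camera_info(n))
    cv2.imwrite(f"pics/{n}0.png",grab_frame(n))
E
```

```text
pics
{'clock': 0.0, 'joints': array([-1.21108791,  0.47781484,  0.02233979,  1.55648393, -0.01150096,
        1.10927286, -0.08308766]), 'qvel': array([-0.00123256, -0.00032329, -0.00088623, -0.00023322, -0.0005458 ,
       -0.00111422,  0.0004622 ]), 'tau': array([ 7.70651550e-04, -5.96467388e+01,  1.60809863e+00, -2.81205279e+01,
        1.24327355e-02,  9.34716052e-03, -2.68665900e-05]), 'tcp_pos': array([0.30412108, 0.60193235, 0.23030211]), 'orientation': array([ 0.36535113,  1.53979341, -0.36824311]), 'contact_force': array([0.6511073 , 0.28096626, 0.15331382]), 'moment': array([ 0.02347478, -0.02630726,  0.07401747]), 'grip_width': 0.08525276015934609}
scene {'fov_y': 57.554093624018144, 'cx': 316.0840633970746, 'cy': 203.15904306513627, 'rvec': array([ 2.51246768,  0.78196014, -0.20569444]), 'tvec': array([-0.42131142, -0.2152409 ,  1.42238368])}
top {'fov_y': 49.287504803558754, 'cx': 309.81543058957675, 'cy': 196.4645823676388, 'rvec': array([ 2.15266843, -2.16084076,  0.13488767]), 'tvec': array([-0.01249422,  0.54549335,  1.14613387])}
wrist {'fov_y': 65.09541070168011, 'cx': 314.074439097165, 'cy': 200.87957487862133, 'rvec': array([-2.42622923, -1.49442704, -0.24802249]), 'tvec': array([-0.67579622, -0.04369493,  0.38105454])}
```

View pics/scene0.png

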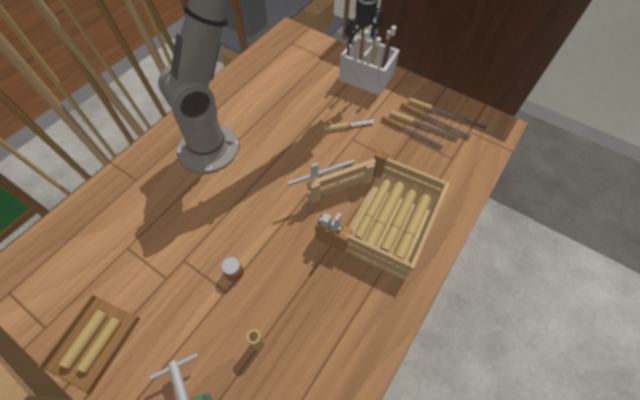

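View pics/top0.png

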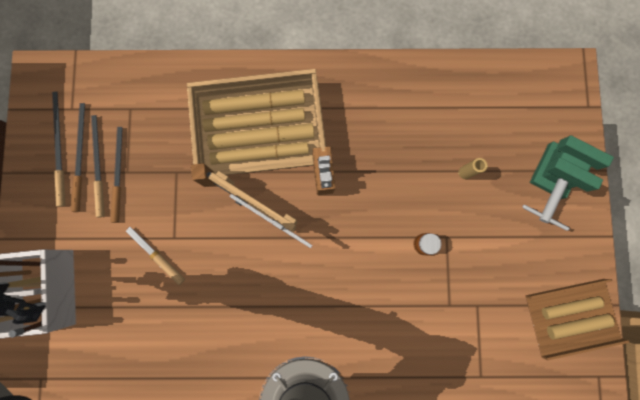

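View pics/wrist0.png

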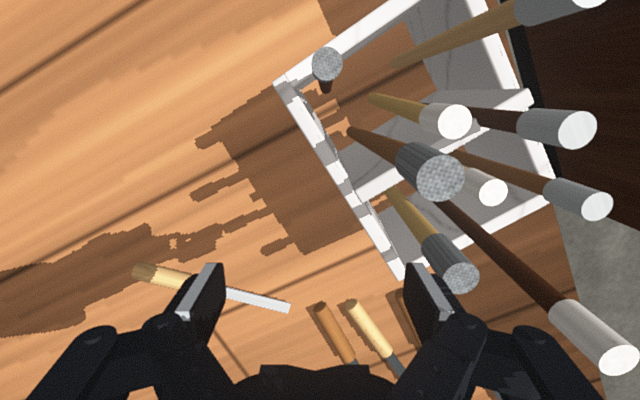

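```bash
cat > h.py <<'E'
from bench import *
import numpy as np, cv2
from scipy.spatial.transform import Rotation as R
def cam(n):
    c=camera_info(n); f=200/np.tan(np.radians(c['fov_y'])/2)
    return np.array([[f,0,c['cx']],[0,f,c['cy']],[0,0,1]]),np.array(c['rvec']),np.array(c['tvec'])
def proj(C,P):
    return cv2.projectPoints(np.array(P,float).reshape(-1,3),C[1],C[2],C[0],None)[0].reshape(-1,2)
def ray(C,uv,z):
    Rm=cv2.Rodrigues(C[1])[0]; o=-Rm.T@C[2]; d=Rm.T@np.linalg.inv(C[0])@np.array([uv[0],uv[1],1.])
    return o+d*(z-o[2])/d[2]
E
python3 - <<'E'
from h import *
C=cam("top");print(C, ray(C,(305,385),0))
print(proj(C,[[0,0,0],[.3,.6,.23],[.8,0,0],[.8,.3,0]]))
im=cv2.imread("pics/top0.png");cv2.imwrite("pics/topc.png",cv2.resize(im[60:260,170:350],None,fx=4,fy=3*4/3,interpolation=cv2.INTER_CUBIC)[:600*4//3][:800])
im=im[60:205,180:350];cv2.imwrite("pics/topa.png",cv2.resize(im,None,fx=4,fy=4,interpolation=cv2.INTER_CUBIC))
im=cv2.imread("pics/top0.png")[140:260,180:330];cv2.imwrite("pics/topb.png",cv2.resize(im,None,fx=5,fy=5,interpolation=cv2.INTER_CUBIC))
im=cv2.imread("pics/scene0.png")[140:280,280:455];cv2.imwrite("pics/scb.png",cv2.resize(im,None,fx=4,fy=4,interpolation=cv2.INTER_CUBIC))
E
```

```text
(array([[435.95802876,   0.        , 309.81543059],
       [  0.        , 435.95802876, 196.46458237],
       [  0.        ,   0.        ,   1.        ]]), array([ 2.15266843, -2.16084076,  0.13488767]), array([-0.01249422,  0.54549335,  1.14613387])) [4.76366246e-02 5.17879238e-05 0.00000000e+00]
[[305.06297226 403.95535855]
 [ 29.74321865 297.51253685]
 [304.38940233 109.59841818]
 [199.41471771 109.99339349]]
```

View pics/topa.png

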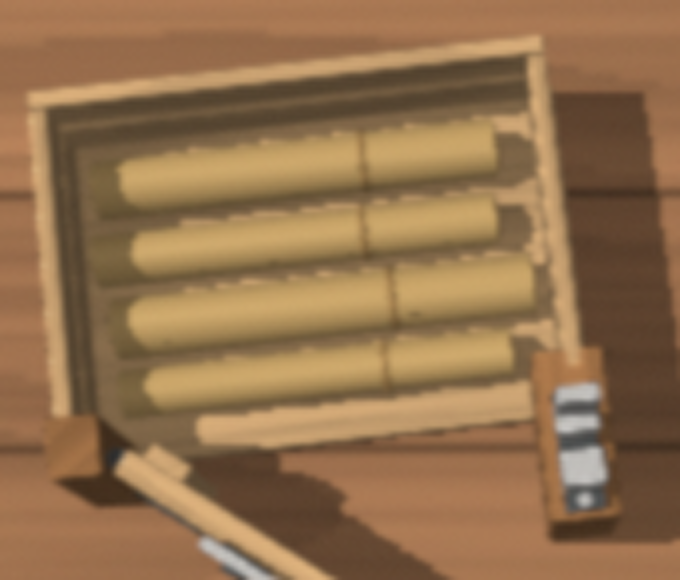

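View pics/topb.png

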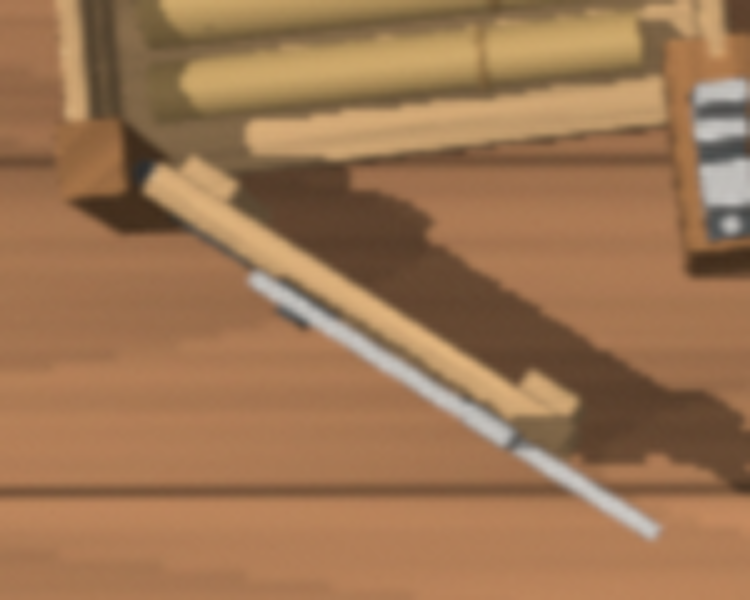

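View pics/scb.png

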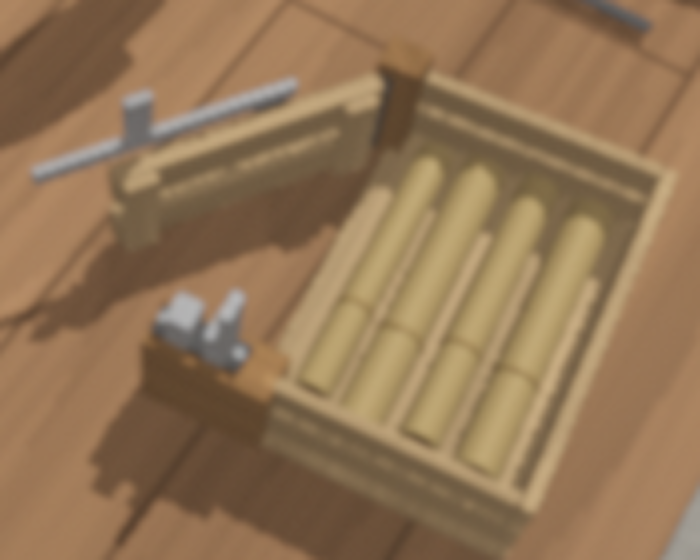

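Run:
```python
from h import *
C=cam("top")
t=lambda x,y:ray(C,(180+x/4,60+y/4),zz)
zz=.1
for p in [(30,98),(542,40),(60,415),(578,360)]: print('crate',t(*p).round(4))
zz=.125; 
for p in [(45,424),(100,415),(108,472),(52,485)]: print('post',t(*p).round(4))
zz=.098
for p in [(536,352),(600,348),(615,514),(552,524)]: print('lpost',t(*p).round(4))
zz=.136
for p in [(558,385),(598,382),(606,482),(568,486)]: print('catch',t(*p).round(4))
b=lambda x,y,z:ray(C,(180+x/5,140+y/5),z)
e1=b(252,278,.134);e2=b(657,533,.134);print('bar',e1,e2,np.linalg.norm(e1-e2))
g1=b(150,178,.117);g2=b(517,417,.117);print('gate',g1,g2,np.linalg.norm(g1-g2),np.arctan2(*(g2-g1)[:2]),np.arctan2(*(e2-e1)[:2]))
```

```text
crate [0.8364 0.3073 0.1   ]
crate [ 0.8751 -0.0309  0.1   ]
crate [0.6234 0.2813 0.1   ]
crate [ 0.6583 -0.053   0.1   ]
post [0.6125 0.2839 0.125 ]
post [0.6182 0.2494 0.125 ]
post [0.5817 0.2434 0.125 ]
post [0.5736 0.2783 0.125 ]
lpost [ 0.6642 -0.0259  0.098 ]
lpost [ 0.6667 -0.0675  0.098 ]
lpost [ 0.5578 -0.076   0.098 ]
lpost [ 0.5515 -0.0356  0.098 ]
catch [ 0.6339 -0.0392  0.136 ]
catch [ 0.6357 -0.0642  0.136 ]
catch [ 0.5724 -0.0685  0.136 ]
catch [ 0.57   -0.0449  0.136 ]
bar [0.53579857 0.18217419 0.134     ] [ 0.40952197 -0.01795455  0.134     ] 0.23663746842012975
gate [0.5892189  0.23790245 0.117     ] [0.46750625 0.05164737 0.117     ] 0.2224970201658932 -2.5627798800281596 -2.5787069090390053
```

Run:
```python
from h import *
o=get_obs(); M=R.from_rotvec(o['orientation']).as_matrix(); print(M.round(3))
c=cam("wrist"); Rm=cv2.Rodrigues(c[1])[0]; p=-Rm.T@c[2]; print('campos',p,'in tool',M.T@(p-o['tcp_pos']), 'cam axes in tool\n',(M.T@Rm.T).round(3))
C=cam("top")
for p in [(584,430),(584,447),(584,486),(584,400),(584,385)]: print(ray(C,(180+p[0]/4,60+p[1]/4),.136 if p[1]>405 else .178).round(4))
```

```text
[[-0.001  0.451  0.893]
 [-0.001  0.893 -0.451]
 [-1.    -0.001  0.   ]]
campos [0.23085628 0.64081952 0.37421188] in tool [-0.14366099  0.00129516 -0.08290673] cam axes in tool
 [[-0.001 -0.324  0.946]
 [ 1.     0.001  0.001]
 [-0.001  0.946  0.324]]
[ 0.6053 -0.0552  0.136 ]
[ 0.5945 -0.0551  0.136 ]
[ 0.5699 -0.0549  0.136 ]
[ 0.6154 -0.0537  0.178 ]
[ 0.6246 -0.0538  0.178 ]
```

Request:
apply_moves --series "0 0 0 -0.06 0 0 1; 0 0 0 -0.12 0 0 1; 1.667 0 0 -0.17 -0.36 0.401 1; 1.667 0 0 -0.17 -0.36 0.401 1; 1.667 0 0 -0.17 -0.36 0.401 1; 1.667 0 0 -0.17 -0.36 0.401 1; 1.667 0 0 -0.17 -0.36 0.401 1; 1.667 0 0 -0.17 -0.36 0.401 1; 1.667 0 0 -0.17 -0.36 0.401 1; 1.667 0 0 -0.17 -0.36 0.401 1; 1.667 0 0 -0.17 -0.36 0.401 1; 1.667 0 0 -0.17 -0.36 0.401 1"

```text
clock: 1.65
tcp_pos: [0.5008, 0.0963, 0.4017]
orientation: [1.617, 0.881, -1.616]
contact_force: [1.0, -0.4, 0.6]
grip_width: 0.0854
```

Run:
```python
from h import *
o=get_obs(); c=cam("wrist"); im=grab_frame("wrist"); cv2.imwrite("pics/w1.png",im)
np.savez("w1.npz",K=c[0],r=c[1],t=c[2]); print(o['joints'].round(3),np.abs(o['qvel']).max(), R.from_rotvec(o['orientation']).as_matrix().round(3))
c2=cam("wrist");print(c[1]-c2[1],c[2]-c2[2])
cv2.imwrite("pics/w1s.png",cv2.resize(im,(800,500),interpolation=cv2.INTER_CUBIC))
```

```text
[-0.793  0.066  0.518  1.727 -0.033  1.357 -0.842] 0.08066593974150546 [[ 0.001  0.841 -0.541]
 [-0.    -0.541 -0.841]
 [-1.     0.001 -0.   ]]
[ 0.00236531  0.00801828 -0.00022819] [-4.84667622e-04  2.20940996e-04  6.64940433e-05]
```

View pics/w1s.png

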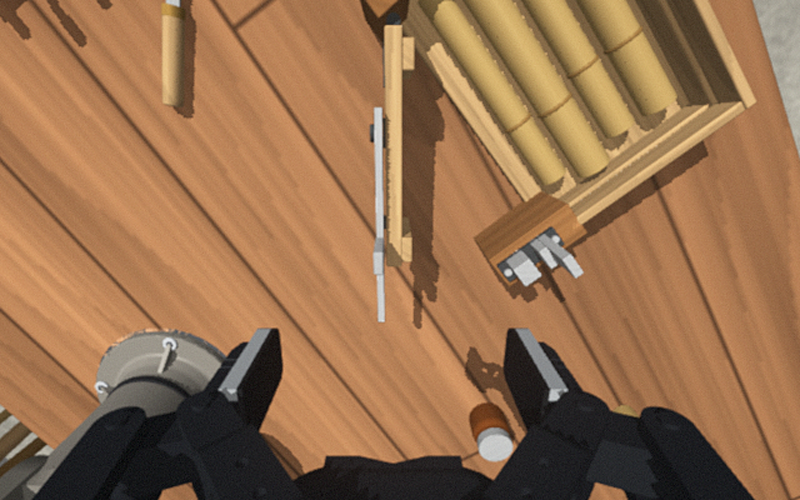

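Run:
```python
from h import *
c=cam("wrist"); im=grab_frame("wrist"); cv2.imwrite("pics/w2.png",im)
np.savez("w2.npz",K=c[0],r=c[1],t=c[2]); o=get_obs(); print(np.abs(o['qvel']).max(),o['contact_force'],o['tcp_pos'],o['orientation'])
c2=cam("wrist");print(c[1]-c2[1],c[2]-c2[2])
r=lambda y,x,h,w,k,n:cv2.imwrite(n,cv2.resize(im[y:y+h,x:x+w],None,fx=k,fy=k,interpolation=cv2.INTER_CUBIC))
r(0,260,140,120,4,"pics/w2a.png");r(140,260,130,120,4,"pics/w2b.png");r(140,370,100,110,6,"pics/w2c.png")
```

```text
0.028696268514123283 [ 0.75686941  0.22704847 -0.78347712] [0.4996929  0.10069872 0.40106888] [ 1.61059195  0.88867694 -1.61099763]
[ 1.14043499e-03  4.75124232e-03 -5.02851779e-06] [-2.65840204e-04  1.56205600e-04  4.49205676e-05]
```

View pics/w2a.png

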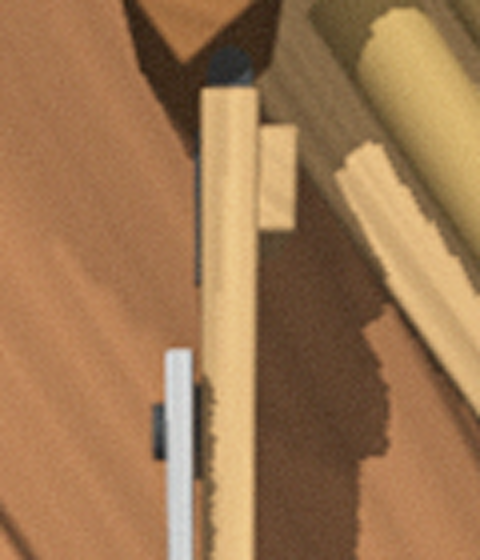

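View pics/w2b.png

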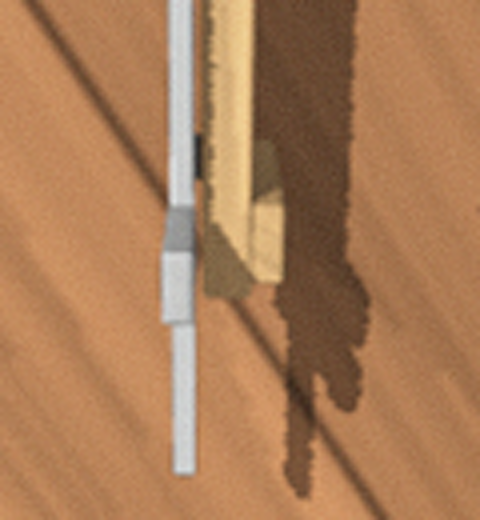

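View pics/w2c.png

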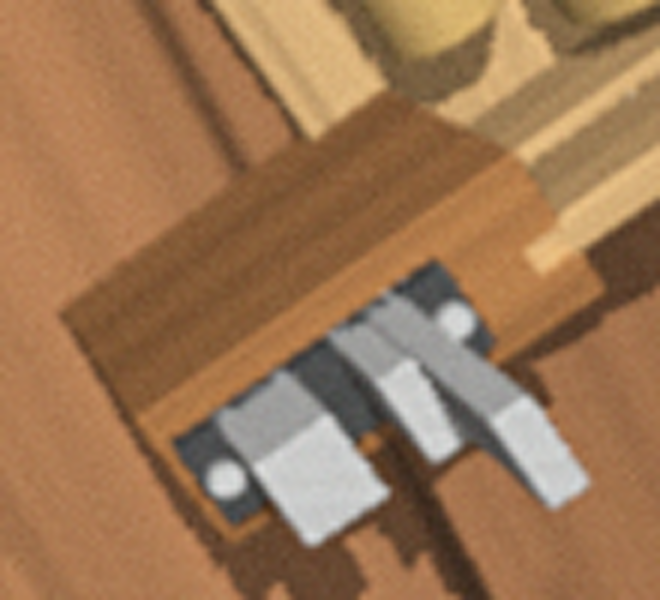

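```bash
cat > fit.py <<'E'
from h import *
from scipy.optimize import least_squares
d=np.load("w2.npz"); W=(d['K'],d['r'],d['t']); T=cam("top")
a=lambda x,y:(260+x/4-.4,y/4-.4); b=lambda x,y:(260+x/4-.4,140+y/4-.4); c=lambda x,y:(370+x/6-.4,140+y/6-.4)
# gate
mm=1e-3
obs=[(W,(213,18.8,.186),b(163,252)),(W,(213,10.5,.186),b(193,252))]
G=[((213,20.5,.186),b(163,252)),((213,10.5,.186),b(193,252)),((237,20.5,.186),b(163,324)),((237,10.5,.186),b(195,322)),
   ((318,19.5,.134),b(174,474)),((318,11.5,.134),b(195,474))]
Gt=[((318,15.5,.134),(311.4,246.6))]
def gp(p,l):
    hx,hy,g=p; u=np.array([-np.sin(g),-np.cos(g)]); n=np.array([-np.cos(g),np.sin(g)])  # g: world angle of free direction from -y toward -x
    q=np.array([hx,hy])+u*l[0]*mm+n*l[1]*mm; return [q[0],q[1],l[2]]
def res(p):
    r=[proj(W,[gp(p,l)])[0]-o for l,o in G]; return np.ravel(r)
s=least_squares(res,[.59,.24,.56]); print(s.x,s.cost, s.fun.reshape(-1,2).round(2))
p=s.x
print('knuckle z.117', ray(W,a(230,65),.117), 'tab',gp(p,(225,15.5,.172)))
print('top pred bar end',proj(T,[gp(p,(318,15.5,.134)),gp(p,(110-29,15.5,.134))]),'vs 311.4,246.6; 230,195.6')
print('gate edge lines n=+-9: pred at s=5,200', proj(W,[gp(p,(5,9,.117)),gp(p,(5,-9,.117)),gp(p,(200,9,.117)),gp(p,(200,-9,.117))]))
# catch: origin slot middle (x,y), yaw
Cm=[]
for (x0,x1,z,q) in [(-28,-6,.136,[(252,462),(325,412),(388,492),(312,545)]),(6,16,.136,[(385,377),(415,357),(463,440),(433,462)]),(16,26,.178,[(497,412),(530,393),(590,485),(558,510)])]:
    for (x,y),o in zip([(x0,13),(x1,13),(x1,-13),(x0,-13)],q): Cm.append(((x*mm,y*mm,z),c(*o)))
def cp(p,l): 
    k=p[2];return [p[0]+np.cos(k)*l[0]-np.sin(k)*l[1],p[1]+np.sin(k)*l[0]+np.cos(k)*l[1],l[2]]
s2=least_squares(lambda p:np.ravel([proj(W,[cp(p,l)])[0]-o for l,o in Cm]),[.6,-.05,.11]);print('catch',s2.x,s2.cost,s2.fun.reshape(-1,2).round(1))
Pm=[((-.056,.023,.098),c(140,410)),((.056,.023,.098),c(515,150)),((.056,-.023,.098),c(605,290)),((-.056,-.023,.098),c(230,540))]
s3=least_squares(lambda p:np.ravel([proj(W,[cp(p,l)])[0]-o for l,o in Pm]),[.6,-.05,.11]);print('post',s3.x,s3.cost,s3.fun.reshape(-1,2).round(1))
k=s3.x[2]
print('hinge->slot in crate axes (yaw .11)',R.from_euler('z',-.11).as_matrix()[:2,:2]@(s2.x[:2]-p[:2]), 'dist',np.hypot(*(s2.x[:2]-p[:2])))
print('post',R.from_euler('z',-.11).as_matrix()[:2,:2]@(s3.x[:2]-p[:2]))
print('top pred catch',proj(T,[cp(s2.x,(-.028,0,.136)),cp(s2.x,(-.006,0,.136)),cp(s2.x,(.006,0,.136)),cp(s2.x,(.026,0,.178))]),'obs 326,181.5; 171.75;167.5;156')
E
python3 fit.py
```

```text
[0.59683041 0.24301934 0.56776838] 0.40970120980004154 [[-0.34 -0.24]
 [ 0.41 -0.22]
 [-0.1   0.09]
 [-0.02  0.6 ]
 [-0.05 -0.13]
 [ 0.11 -0.12]]
knuckle z.117 [0.59668434 0.24338372 0.117     ] tab [np.float64(0.46276813409243706), np.float64(0.06165628737589162), 0.172]
top pred bar end [[310.90212082 245.26845989]
 [230.07503309 193.8381016 ]] vs 311.4,246.6; 230,195.6
gate edge lines n=+-9: pred at s=5,200 [[309.88146696  20.75891085]
 [324.79995874  20.79805678]
 [310.15640383 177.59541308]
 [322.9445411  177.62474311]]
catch [ 0.60302036 -0.0510442   0.083759  ] 5.1738086798010405 [[-0.2  0.1]
 [ 1.2 -0.5]
 [ 0.2 -0. ]
 [-0.6 -0.2]
 [-1.3  0.4]
 [ 0.  -0.4]
 [ 1.4 -0.2]
 [ 0.1  0.2]
 [-1.   1.1]
 [ 0.6 -0.3]
 [ 0.6 -0.2]
 [-1.1  0. ]]
post [ 0.61495323 -0.04904075  0.09660476] 2.8355056239008634 [[-1.6  0.5]
 [ 0.7 -0.8]
 [ 1.1 -0.1]
 [-0.3  0.7]]
hinge->slot in crate axes (yaw .11) [-0.02612926 -0.29296577] dist 0.294128681880464
post [-0.01404858 -0.29228439]
top pred catch [[325.38516621 179.43788109]
 [324.57372401 170.74909382]
 [324.13283953 166.02817655]
 [323.93444123 154.48740945]] obs 326,181.5; 171.75;167.5;156
```

Request:
apply_moves --series "0 0 0 0.05 -0.004 0.018 0.7; 0 0 0 0.1 -0.0085 0.036 0.7; 0 0 0 0.15 -0.0127 0.053 0.7; 0 0 0 0.15 -0.0127 0.053 0.7; 0 0 0 0.15 -0.0127 0.053 0.7; 0 0 0 0.15 -0.0127 0.053 0.7"

```text
clock: 2.5
tcp_pos: [0.4629, 0.0637, 0.2534]
orientation: [1.614, 0.888, -1.606]
contact_force: [0.8, 0.8, 0.5]
grip_width: 0.0599
```

Run:
```python
from h import *
c=cam("wrist"); o=get_obs(); im=grab_frame("wrist"); cv2.imwrite("pics/w3.png",im)
np.savez("w3.npz",K=c[0],r=c[1],t=c[2]);  print(o['clock'],np.abs(o['qvel']).max(),o['contact_force'],o['tcp_pos'],R.from_rotvec(o['orientation']).as_matrix().round(4))
cv2.imwrite("pics/w3s.png",cv2.resize(im,(800,500),interpolation=cv2.INTER_CUBIC))
cv2.imwrite("pics/w3b.png",cv2.resize(im[130:280,240:390],None,fx=4,fy=4,interpolation=cv2.INTER_CUBIC))
```

```text
2.5 0.012911550087934872 [0.75567724 0.83206738 0.47514867] [0.46286157 0.06370846 0.25341066] [[ 0.0038  0.846  -0.5332]
 [ 0.0015 -0.5332 -0.846 ]
 [-1.      0.0025 -0.0033]]
```

View pics/w3s.png

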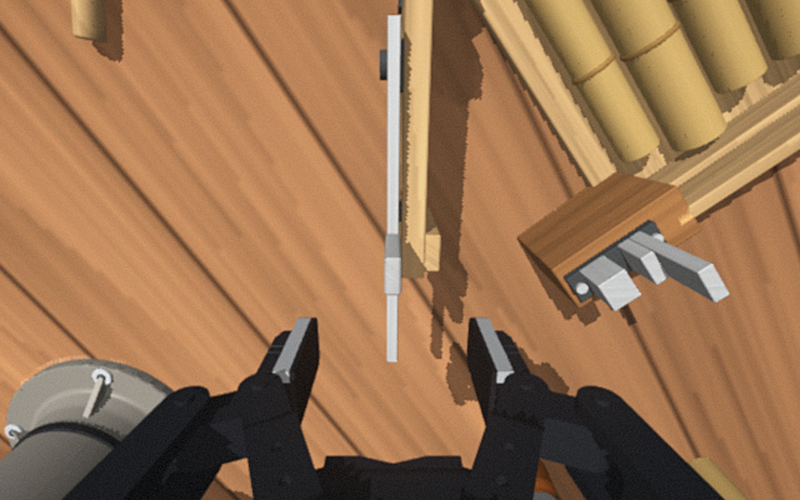

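View pics/w3b.png

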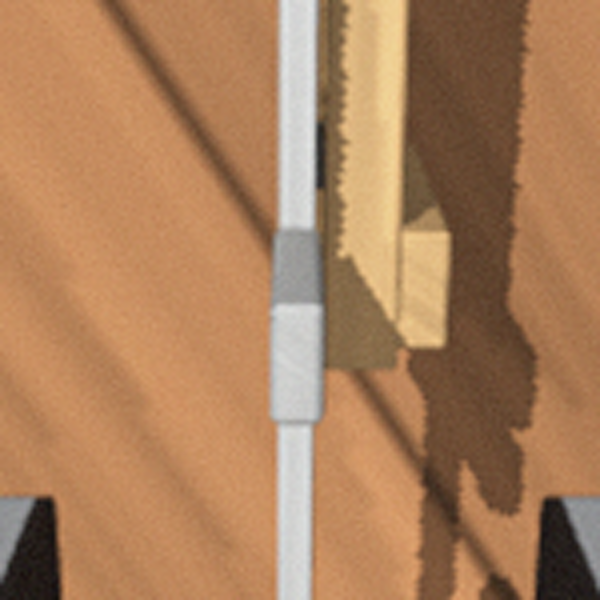

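```bash
cat > fit2.py <<'E'
from h import *
from scipy.optimize import least_squares
d=np.load("w3.npz"); W=(d['K'],d['r'],d['t'])
mm=1e-3
b=lambda x,y:(240+x/4-.4,130+y/4-.4); e=lambda x,y:(x/1.25,y/1.25)
G=[((213,20.5,.186),b(272,303)),((213,10.5,.186),b(323,303)),((237,20.5,.186),b(271,423)),((237,10.5,.186),b(325,422)),
   ((318,19.5,.134),e(387,361)),((318,11.5,.134),e(396,361))]
def gp(p,l):
    hx,hy,g=p; u=np.array([-np.sin(g),-np.cos(g)]); n=np.array([-np.cos(g),np.sin(g)])
    q=np.array([hx,hy])+u*l[0]*mm+n*l[1]*mm; return [q[0],q[1],l[2]]
if __name__=="__main__":
    s=least_squares(lambda p:np.ravel([proj(W,[gp(p,l)])[0]-o for l,o in G]),[.59,.24,.56]);p=s.x; print(p,s.cost,s.fun.reshape(-1,2).round(2)); print(gp(p,(225,15.5,.172)))
    im=cv2.imread("pics/w3.png")
E
python3 fit2.py
```

```text
[0.59641732 0.24283093 0.56787452] 1.0727971033669739 [[-0.48 -0.28]
 [ 0.75 -0.21]
 [-0.21  0.32]
 [-0.19  0.63]
 [-0.41 -0.31]
 [ 0.55 -0.28]]
[np.float64(0.46233579760687255), np.float64(0.0614821081898726), 0.172]
```

Request:
apply_moves --series "0.006 0 0 0.04 0.0014 0 0.7; 0.006 0 0 0.075 0.0014 0 0.7; 0.006 0 0 0.098 0.0014 0 0.7; 0.006 0 0 0.098 0.0014 0 0.7; 0.006 0 0 0.098 0.0014 0 0.7; 0.006 0 0 0.098 0.0014 0 0.7" --force 50

```text
clock: 3.3
tcp_pos: [0.4631, 0.062, 0.1546]
orientation: [1.618, 0.883, -1.613]
contact_force: [0.5, -1.0, -0.8]
grip_width: 0.0597
```

Run:
```python
from h import *
im=grab_frame("wrist"); cv2.imwrite("pics/w4s.png",cv2.resize(im,(800,500),interpolation=cv2.INTER_CUBIC))
o=get_obs(); print(o)
```

```text
{'clock': 3.35, 'joints': array([-0.7030736 ,  0.25222661,  0.50907962,  2.14236498, -0.17415798,
        0.78327658, -0.65366581]), 'qvel': array([-0.00040091,  0.00391304,  0.00029056,  0.00974801, -0.00219795,
       -0.00504103,  0.00281299]), 'tau': array([-8.01026705e-03, -3.38136899e+01,  3.81120935e+00, -2.19387978e+01,
        1.19781753e-02, -7.56159207e-04, -4.82454401e-03]), 'tcp_pos': array([0.46290662, 0.06192669, 0.15440463]), 'orientation': array([ 1.61741767,  0.88339805, -1.61318543]), 'contact_force': array([ 1.44249162, -0.28151315, -0.38315185]), 'moment': array([-0.04782711,  0.01356855,  0.03683739]), 'grip_width': 0.060002437851775295}
```

View pics/w4s.png

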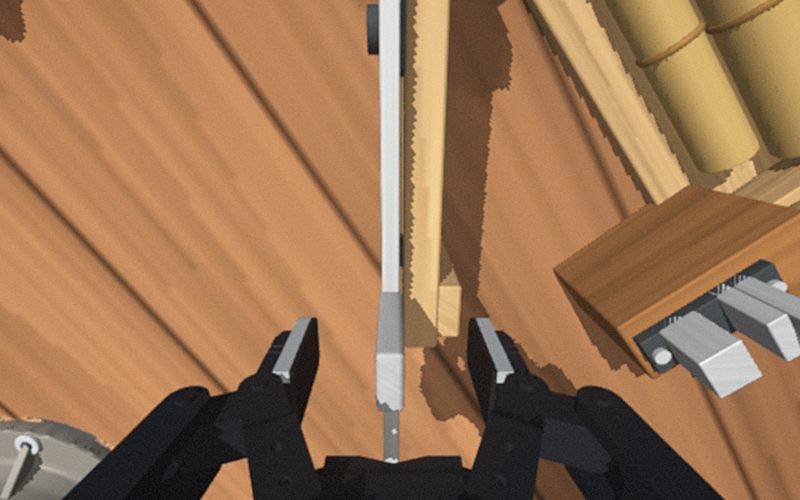

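Run:
```python
from h import *
from fit2 import gp
W=cam("wrist");o=get_obs();M=R.from_rotvec(o['orientation']).as_matrix()
f=lambda P:(proj(W,P)*1.25).round(0)
print('tcp',f([o['tcp_pos']]),'padtips',f([o['tcp_pos']+M@[-.004,s*.03,z] for s in(-1,1) for z in(-.011,.011)]))
p=[.5965,.2429,.568]
print('tab top',f([gp(p,(s,n,.186)) for s in(213,237) for n in (20.5,10.5)]),gp(p,(225,15.5,.172)))
```

```text
tcp [[391. 332.]] padtips [[316. 313.]
 [319. 361.]
 [466. 313.]
 [463. 361.]]
tab top [[375. 351.]
 [405. 351.]
 [376. 411.]
 [405. 411.]] [np.float64(0.46239571945699875), np.float64(0.06156800629771919), 0.172]
```

Request:
apply_moves --series "0 0 0 0 0 0 0.3; 0 0 0 0 0 0 0; 0 0 0 0 0 0 0; 0 0 0 0 0 0 0; 0 0 0 0 0 0 0; 0 0 0 0 0 0 0" --force 50

```text
clock: 4.1
tcp_pos: [0.4621, 0.0616, 0.1535]
orientation: [1.615, 0.884, -1.615]
contact_force: [-1.8, 1.4, 5.0]
grip_width: 0.0092
```

Request:
apply_moves --series "0 -0.05 0 -0.0058 0 -0.0015 0; 0 -0.1 0 -0.0114 0 -0.0033 0; 0 -0.15 0 -0.0169 0 -0.0054 0; 0 -0.2 0 -0.0223 0 -0.0078 0; 0 -0.2 0 -0.0223 0 -0.0078 0; 0 -0.2 0 -0.0223 0 -0.0078 0"

```text
clock: 4.85
tcp_pos: [0.4659, 0.0681, 0.1752]
orientation: [1.424, 0.779, -1.742]
contact_force: [-2.3, -0.5, -0.5]
grip_width: 0.0091
```

Run:
```python
from h import *
im=grab_frame("wrist"); cv2.imwrite("pics/w5s.png",cv2.resize(im,(800,500),interpolation=cv2.INTER_CUBIC))
o=get_obs(); print(o['tcp_pos'],o['contact_force'],o['moment'],o['grip_width'],R.from_rotvec(o['orientation']).as_matrix().round(4))
```

```text
[0.4659442  0.06811384 0.17523662] [-1.33591167  0.95207027 -0.97695059] [0.32337    0.04481881 0.08685098] 0.009214393315785902 [[-1.073e-01  8.417e-01 -5.291e-01]
 [-1.665e-01 -5.399e-01 -8.251e-01]
 [-9.802e-01 -4.000e-04  1.981e-01]]
```

View pics/w5s.png

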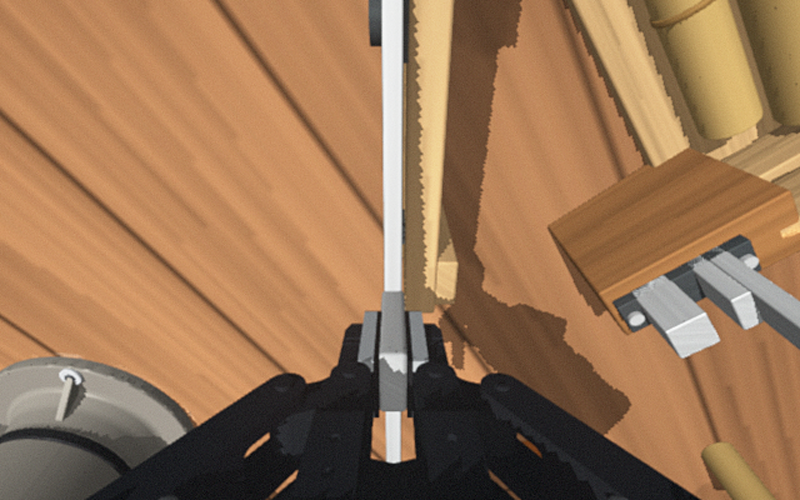

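```bash
cat > sw.py <<'E'
from h import *
H=np.array([.5965,.2429,0])
def swing(phis,o=None):
    o=o or get_obs(); M=R.from_rotvec(o['orientation']); p=o['tcp_pos']
    rows=[]
    for f in phis:
        Z=R.from_rotvec([0,0,f]); w=(M.inv()*Z*M).as_rotvec(); t=M.inv().apply(Z.apply(p-H)+H-p)
        rows.append(' '.join(f'{v:.4f}' for v in [*w,*t])+' 0')
    print('; '.join(rows))
def state():
    o=get_obs();v=o['tcp_pos']-H; M=R.from_rotvec(o['orientation']).as_matrix()
    n=.0155; r=np.hypot(v[0],v[1]); ang=np.arctan2(-v[0],-v[1])-np.arcsin(n/r)
    print('t',o['clock'],'g(pos)',round(ang,4),'g(yaw)',round(np.arctan2(-M[1,1],M[0,1]),4),'r',round(r,4),'beta',round(np.arcsin(M[2,2]),4),'z',o['tcp_pos'][2].round(4),'F',o['contact_force'].round(2),'Fnorm', round(float(o['contact_force']@M[:,1]),2),'M',o['moment'].round(2),'w',o['grip_width'])
E
python3 -c "
from sw import *
state(); swing(np.arange(.05,.61,.05))"
```

```text
t 4.9 g(pos) 0.5704 g(yaw) 0.5703 r 0.2182 beta 0.1994 z 0.1752 F [-1.34  0.95 -0.98] Fnorm -1.64 M [0.32 0.04 0.09] w 0.009214393315785902
-0.0490 -0.0000 0.0099 0.0001 0.0109 0.0005 0; -0.0980 -0.0000 0.0198 0.0001 0.0218 0.0005 0; -0.1470 -0.0001 0.0297 -0.0000 0.0327 -0.0001 0; -0.1960 -0.0001 0.0396 -0.0003 0.0435 -0.0012 0; -0.2450 -0.0001 0.0495 -0.0006 0.0543 -0.0029 0; -0.2941 -0.0001 0.0594 -0.0010 0.0650 -0.0050 0; -0.3431 -0.0002 0.0693 -0.0016 0.0756 -0.0077 0; -0.3921 -0.0002 0.0792 -0.0022 0.0860 -0.0109 0; -0.4411 -0.0002 0.0891 -0.0030 0.0962 -0.0146 0; -0.4901 -0.0002 0.0991 -0.0038 0.1062 -0.0188 0; -0.5391 -0.0002 0.1090 -0.0048 0.1160 -0.0235 0; -0.5881 -0.0003 0.1189 -0.0058 0.1256 -0.0287 0
```

Request:
apply_moves --series "-0.049 0 0.01 0.0001 0.0109 0.0005 0; -0.098 0 0.02 0.0001 0.0218 0.0005 0; -0.147 0 0.03 0 0.0327 -0.0001 0; -0.196 0 0.04 -0.0003 0.0435 -0.0012 0; -0.245 0 0.05 -0.0006 0.0543 -0.0029 0; -0.294 0 0.0594 -0.001 0.065 -0.005 0; -0.343 0 0.0693 -0.0016 0.0756 -0.0077 0; -0.392 0 0.0792 -0.0022 0.086 -0.0109 0; -0.441 0 0.0891 -0.003 0.0962 -0.0146 0; -0.49 0 0.099 -0.0038 0.1062 -0.0188 0; -0.539 0 0.109 -0.0048 0.116 -0.0235 0; -0.539 0 0.109 -0.0048 0.116 -0.0235 0"

```text
clock: 6.4
tcp_pos: [0.5766, 0.026, 0.1751]
orientation: [1.074, 1.054, -1.314]
contact_force: [-2.5, 1.1, -1.5]
grip_width: 0.0093
```

Run:
```python
from sw import *
state()
im=grab_frame("wrist"); cv2.imwrite("pics/w6s.png",cv2.resize(im,(800,500),interpolation=cv2.INTER_CUBIC))
im=grab_frame("top"); cv2.imwrite("pics/t6s.png",cv2.resize(im[60:260,170:370],(600,600),interpolation=cv2.INTER_CUBIC))
state(); swing(np.arange(.01,.13,.01))
```

```text
t 6.4 g(pos) 0.0205 g(yaw) 0.0204 r 0.2178 beta 0.1991 z 0.1751 F [-2.5   1.11 -1.55] Fnorm -2.52 M [0.72 0.3  0.27] w 0.009254018135423807
t 6.5 g(pos) 0.0215 g(yaw) 0.0207 r 0.2177 beta 0.1993 z 0.1753 F [-1.83  1.42 -2.02] Fnorm -1.86 M [0.77 0.31 0.22] w 0.009166931275892519
-0.0098 -0.0000 0.0020 0.0000 0.0022 0.0001 0; -0.0196 -0.0000 0.0040 0.0001 0.0043 0.0003 0; -0.0294 -0.0000 0.0059 0.0001 0.0065 0.0004 0; -0.0392 -0.0000 0.0079 0.0001 0.0087 0.0004 0; -0.0490 -0.0000 0.0099 0.0001 0.0109 0.0005 0; -0.0588 -0.0000 0.0119 0.0001 0.0130 0.0005 0; -0.0686 -0.0001 0.0139 0.0001 0.0152 0.0006 0; -0.0784 -0.0001 0.0158 0.0001 0.0174 0.0005 0; -0.0882 -0.0001 0.0178 0.0001 0.0196 0.0005 0; -0.0980 -0.0001 0.0198 0.0001 0.0218 0.0005 0; -0.1078 -0.0001 0.0218 0.0001 0.0239 0.0004 0; -0.1176 -0.0001 0.0238 0.0000 0.0261 0.0003 0
```

View pics/w6s.png

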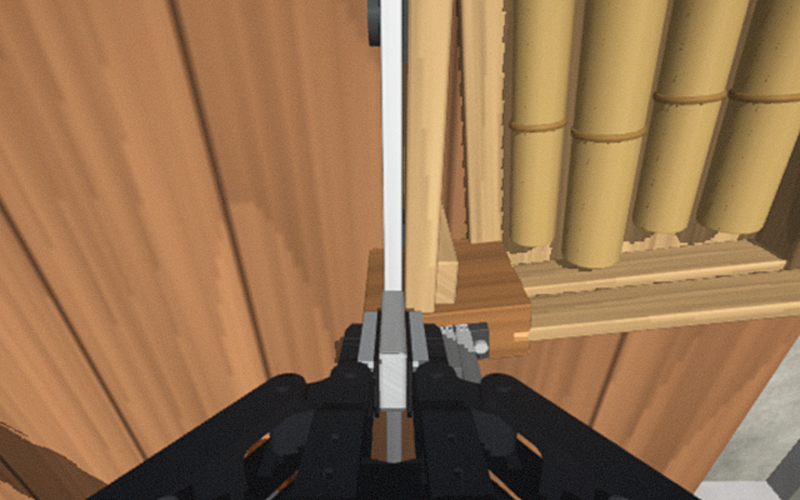

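View pics/t6s.png

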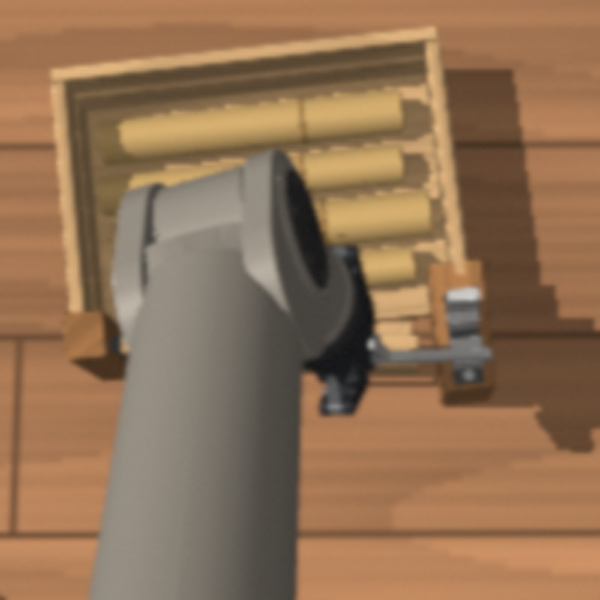

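Request:
apply_moves --series "-0.0196 0 0.004 0.0001 0.0043 0.0003 0; -0.0392 0 0.008 0.0001 0.0087 0.0004 0; -0.0588 0 0.012 0.0001 0.013 0.0005 0; -0.0784 0 0.0158 0.0001 0.0174 0.0005 0; -0.0784 0 0.0158 0.0001 0.0174 0.0005 0"

```text
clock: 7.12
tcp_pos: [0.5942, 0.0253, 0.1753]
orientation: [1.021, 1.086, -1.249]
contact_force: [-3.5, 2.6, -4.0]
grip_width: 0.0093
```

Run:
```python
from sw import *
state(); swing(np.arange(.005,.06,.005))
```

```text
t 7.125 g(pos) -0.0607 g(yaw) -0.0609 r 0.2176 beta 0.1996 z 0.1753 F [-3.49  2.56 -4.03] Fnorm -3.32 M [0.97 0.52 0.24] w 0.009300480505372133
-0.0049 -0.0000 0.0010 0.0000 0.0011 0.0001 0; -0.0098 -0.0000 0.0020 0.0000 0.0022 0.0001 0; -0.0147 -0.0000 0.0030 0.0000 0.0033 0.0002 0; -0.0196 -0.0000 0.0040 0.0000 0.0043 0.0003 0; -0.0245 -0.0000 0.0050 0.0001 0.0054 0.0003 0; -0.0294 -0.0000 0.0059 0.0001 0.0065 0.0004 0; -0.0343 -0.0000 0.0069 0.0001 0.0076 0.0004 0; -0.0392 -0.0000 0.0079 0.0001 0.0087 0.0004 0; -0.0441 -0.0000 0.0089 0.0001 0.0098 0.0005 0; -0.0490 -0.0000 0.0099 0.0001 0.0109 0.0005 0; -0.0539 -0.0000 0.0109 0.0001 0.0120 0.0005 0
```

Request:
apply_moves --series "-0.0098 0 0.002 0 0.0022 0.0001 0; -0.0196 0 0.004 0 0.0043 0.0003 0; -0.0294 0 0.006 0.0001 0.0065 0.0004 0; -0.0294 0 0.006 0.0001 0.0065 0.0004 0"

```text
clock: 7.62
tcp_pos: [0.6003, 0.0253, 0.1752]
orientation: [1.001, 1.098, -1.226]
contact_force: [-4.7, 2.4, -3.4]
grip_width: 0.0092
```

```bash
python3 -c "
from sw import *
state()"
```

```text
t 7.625 g(pos) -0.0886 g(yaw) -0.0903 r 0.2176 beta 0.1995 z 0.1752 F [-4.74  2.44 -3.45] Fnorm -4.5 M [1.07 0.78 0.14] w 0.009188136430874105
```

Request:
apply_moves --series "-0.0049 0 0.001 0 0.0011 0.0001 0; -0.0049 0 0.001 0 0.0011 0.0001 0"

```text
clock: 7.88
tcp_pos: [0.6012, 0.0254, 0.1752]
orientation: [0.998, 1.1, -1.222]
contact_force: [-4.8, 4.0, -2.2]
grip_width: 0.0095
```

```bash
python3 -c "
from sw import *
state()"
```

```text
t 7.875 g(pos) -0.0929 g(yaw) -0.0952 r 0.2176 beta 0.1994 z 0.1752 F [-4.84  4.02 -2.21] Fnorm -4.43 M [1.08 0.88 0.06] w 0.009523887777662367
```

Request:
apply_moves --series "-0.0049 0 0.001 0 0.0011 0.0001 0; -0.0049 0 0.001 0 0.0011 0.0001 0"

```text
clock: 8.12
tcp_pos: [0.6023, 0.0254, 0.1752]
orientation: [0.994, 1.102, -1.218]
contact_force: [-5.6, 2.4, -2.4]
grip_width: 0.0096
```

```bash
python3 -c "
from sw import *
state()"
```

```text
t 8.125 g(pos) -0.0979 g(yaw) -0.1002 r 0.2176 beta 0.1994 z 0.1752 F [-5.56  2.44 -2.45] Fnorm -5.28 M [1.12 0.85 0.03] w 0.009587096075800255
```

Request:
apply_moves --series "-0.0035 0 0.0007 0 0.0008 0 0; -0.0035 0 0.0007 0 0.0008 0 0"

```text
clock: 8.38
tcp_pos: [0.603, 0.0254, 0.1752]
orientation: [0.992, 1.103, -1.215]
contact_force: [-4.6, 3.4, -1.9]
grip_width: 0.0093
```

```bash
python3 -c "
from sw import *
state()"
```

```text
t 8.375 g(pos) -0.1013 g(yaw) -0.1037 r 0.2176 beta 0.1994 z 0.1752 F [-4.55  3.36 -1.86] Fnorm -4.18 M [1.1  0.94 0.07] w 0.009286981634925232
```

Request:
apply_moves --series "-0.0035 0 0.0007 0 0.0008 0 0; -0.0035 0 0.0007 0 0.0008 0 0"

```text
clock: 8.62
tcp_pos: [0.6038, 0.0254, 0.1752]
orientation: [0.99, 1.104, -1.212]
contact_force: [-5.7, 2.7, -1.7]
grip_width: 0.009
```

```bash
python3 -c "
from sw import *
state()"
```

```text
t 8.625 g(pos) -0.1048 g(yaw) -0.1072 r 0.2176 beta 0.1995 z 0.1752 F [-5.7   2.66 -1.73] Fnorm -5.38 M [1.09 0.89 0.06] w 0.008965121020986712
```

Request:
apply_moves --series "-0.0035 0 0.0007 0 0.0008 0 0; -0.0035 0 0.0007 0 0.0008 0 0"

```text
clock: 8.88
tcp_pos: [0.604, 0.0254, 0.1751]
orientation: [0.987, 1.106, -1.211]
contact_force: [-7.9, 1.9, -0.7]
grip_width: 0.0093
```

```bash
python3 -c "
from sw import *
state()"
```

```text
t 8.875 g(pos) -0.106 g(yaw) -0.1102 r 0.2176 beta 0.1994 z 0.1751 F [-7.93  1.86 -0.7 ] Fnorm -7.67 M [ 1.01  1.18 -0.03] w 0.00934111428126579
```

Request:
apply_moves --series "-0.0035 0 0.0007 0 0.0008 0 0; -0.0035 0 0.0007 0 0.0008 0 0"

```text
clock: 9.12
tcp_pos: [0.6041, 0.0254, 0.1751]
orientation: [0.984, 1.109, -1.209]
contact_force: [-10.4, 3.5, 0.5]
grip_width: 0.009
```

```bash
python3 -c "
from sw import *
state()"
```

```text
t 9.125 g(pos) -0.1062 g(yaw) -0.113 r 0.2176 beta 0.1991 z 0.1751 F [-10.39   3.54   0.47] Fnorm -9.93 M [ 0.97  1.68 -0.34] w 0.008972419504863658
```

```bash
python3 -c "
from sw import *
swing([-.0125,-.025,-.0375,-.05])"
```

```text
0.0123 0.0001 -0.0025 -0.0000 -0.0027 -0.0002 0; 0.0245 0.0001 -0.0049 -0.0001 -0.0054 -0.0005 0; 0.0368 0.0002 -0.0074 -0.0001 -0.0081 -0.0008 0; 0.0490 0.0002 -0.0099 -0.0002 -0.0108 -0.0011 0
```

Request:
apply_moves --series "0.0123 0 -0.0025 0 -0.0027 -0.0002 0; 0.0245 0 -0.005 -0.0001 -0.0054 -0.0005 0; 0.0368 0 -0.0074 -0.0001 -0.0081 -0.0008 0; 0.047 0 -0.0095 -0.0002 -0.0104 -0.001 0; 0.047 0 -0.0095 -0.0002 -0.0104 -0.001 0; 0.047 0 -0.0095 -0.0002 -0.0104 -0.001 0"

```text
clock: 9.88
tcp_pos: [0.5953, 0.0254, 0.1754]
orientation: [1.017, 1.088, -1.245]
contact_force: [-4.0, 3.6, -4.1]
grip_width: 0.0096
```

```bash
python3 -c "
from sw import *
state()"
```

```text
t 9.875 g(pos) -0.0657 g(yaw) -0.0662 r 0.2175 beta 0.1995 z 0.1754 F [-4.04  3.55 -4.13] Fnorm -3.79 M [1.18 0.7  0.2 ] w 0.00960277160629319
```

Request:
apply_moves --series "0 0.03 0 0.0035 0 0.0008 0; 0 0.06 0 0.0069 0 0.0014 0; 0 0.09 0 0.0104 0 0.002 0; 0 0.11 0 0.0128 0 0.0023 0; 0 0.11 0 0.0128 0 0.0023 0"

```text
clock: 10.5
tcp_pos: [0.5957, 0.0205, 0.1632]
orientation: [1.098, 1.173, -1.2]
contact_force: [-4.1, 4.5, -3.0]
grip_width: 0.0088
```

```bash
python3 -c "
from sw import *
state()"
```

```text
t 10.5 g(pos) -0.0661 g(yaw) -0.0656 r 0.2224 beta 0.0877 z 0.1632 F [-4.06  4.45 -2.99] Fnorm -3.75 M [1.35 0.71 0.3 ] w 0.008822451884139632
```

Request:
apply_moves --series "0 0.01 0 0.0012 0 0.0003 0; 0 0.02 0 0.0023 0 0.0005 0; 0 0.02 0 0.0023 0 0.0005 0"

```text
clock: 10.88
tcp_pos: [0.5957, 0.0198, 0.161]
orientation: [1.111, 1.189, -1.191]
contact_force: [-4.9, 3.6, -3.5]
grip_width: 0.0093
```

```bash
python3 -c "
from sw import *
state()"
```

```text
t 10.875 g(pos) -0.066 g(yaw) -0.0659 r 0.2231 beta 0.0682 z 0.161 F [-4.89  3.58 -3.51] Fnorm -4.64 M [1.18 0.69 0.22] w 0.009268967616248696
```

Request:
apply_moves --series "0 0.01 0 0.0012 0 0.0003 0; 0 0.02 0 0.0023 0 0.0005 0; 0 0.02 0 0.0023 0 0.0005 0"

```text
clock: 11.25
tcp_pos: [0.5958, 0.0191, 0.1588]
orientation: [1.126, 1.204, -1.183]
contact_force: [-3.6, 5.2, -3.4]
grip_width: 0.0089
```

```bash
python3 -c "
from sw import *
state()"
```

```text
t 11.25 g(pos) -0.0662 g(yaw) -0.0659 r 0.2238 beta 0.0483 z 0.1588 F [-3.64  5.19 -3.45] Fnorm -3.29 M [1.16 0.64 0.22] w 0.008928294533310233
```

Request:
apply_moves --series "0 0.01 0 0.0012 0 0.0003 0; 0 0.02 0 0.0023 0 0.0005 0; 0 0.03 0 0.0035 0 0.0008 0; 0 0.03 0 0.0035 0 0.0008 0"

```text
clock: 11.75
tcp_pos: [0.5959, 0.0182, 0.1554]
orientation: [1.147, 1.227, -1.169]
contact_force: [-3.1, 4.1, -1.9]
grip_width: 0.0095
```

```bash
python3 -c "
from sw import *
state()
im=grab_frame('wrist'); cv2.imwrite('pics/w7s.png',cv2.resize(im,(800,500),interpolation=cv2.INTER_CUBIC))
im=grab_frame('top'); cv2.imwrite('pics/t7.png',cv2.resize(im[130:210,270:370],(800,640),interpolation=cv2.INTER_CUBIC)[:600])
"
```

```text
t 11.75 g(pos) -0.0662 g(yaw) -0.066 r 0.2247 beta 0.0182 z 0.1554 F [-3.11  4.05 -1.86] Fnorm -2.83 M [1.16 0.68 0.26] w 0.009482946958499232
```

View pics/w7s.png

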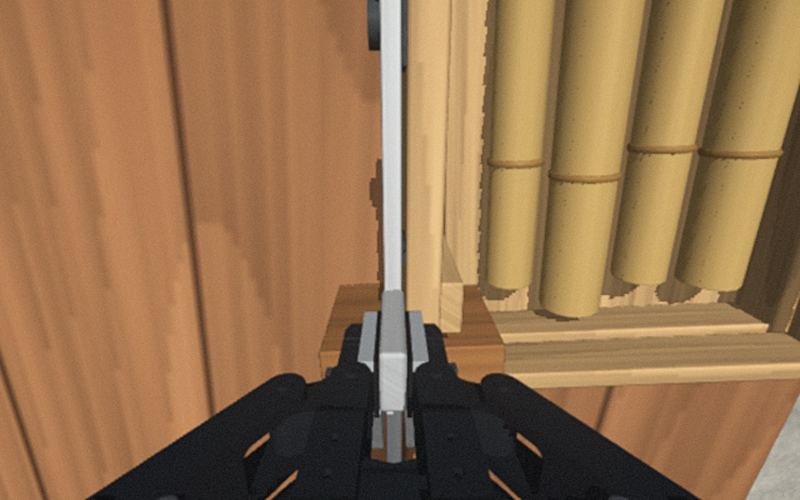

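View pics/t7.png

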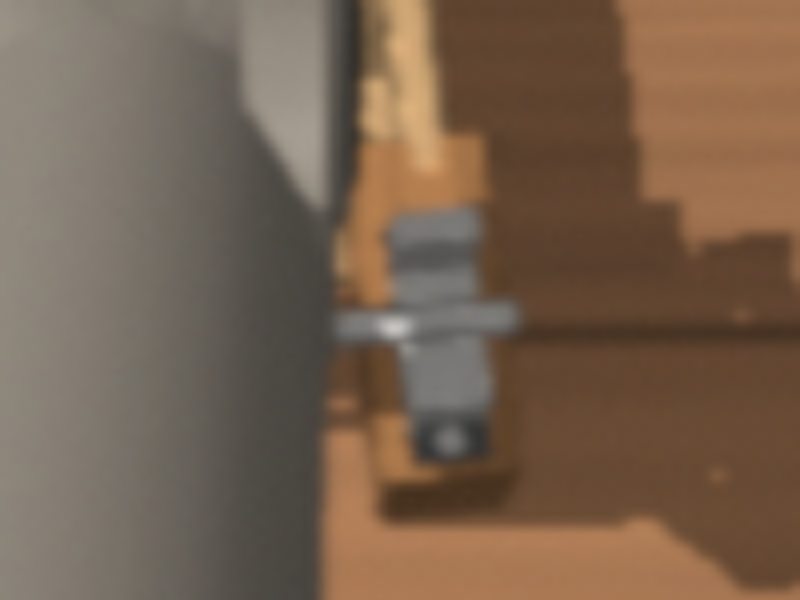

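Request:
apply_moves --series "0 0.008 0 0.001 0 0.0002 0; 0 0.015 0 0.0018 0 0.0004 0; 0 0.015 0 0.0018 0 0.0004 0"

```text
clock: 12.22
tcp_pos: [0.5959, 0.0178, 0.1537]
orientation: [1.158, 1.238, -1.163]
contact_force: [-4.3, 5.1, -3.1]
grip_width: 0.0092
```

```bash
python3 -c "
from sw import *
state()"
```

```text
t 12.225 g(pos) -0.0661 g(yaw) -0.0661 r 0.2251 beta 0.0033 z 0.1537 F [-4.3   5.07 -3.14] Fnorm -3.95 M [1.14 0.66 0.3 ] w 0.009243296942006402
```

Request:
apply_moves --series "0.003 0 0 0 -0.0006 0 0; 0.005 0 0 0 -0.0011 0 0; 0.005 0 0 0 -0.0011 0 0.1; 0.005 0 0 0 -0.0011 0 0.2; 0.005 0 0 0 -0.0011 0 0.3; 0.005 0 0 0 -0.0011 0 0.4; 0.005 0 0 0 -0.0011 0 0.5; 0.005 0 0 0 -0.0011 0 0.5"

```text
clock: 13.22
tcp_pos: [0.5952, 0.0173, 0.1539]
orientation: [1.161, 1.234, -1.166]
contact_force: [0.3, 0.5, 0.5]
grip_width: 0.0422
```

```bash
python3 -c "
from sw import *
state()
im=grab_frame('wrist'); cv2.imwrite('pics/w8s.png',cv2.resize(im,(800,500),interpolation=cv2.INTER_CUBIC))
"
```

```text
t 13.225 g(pos) -0.0631 g(yaw) -0.0611 r 0.2256 beta 0.005 z 0.1539 F [0.33 0.48 0.54] Fnorm 0.35 M [ 0.03  0.01 -0.04] w 0.04215905016925802
```

View pics/w8s.png

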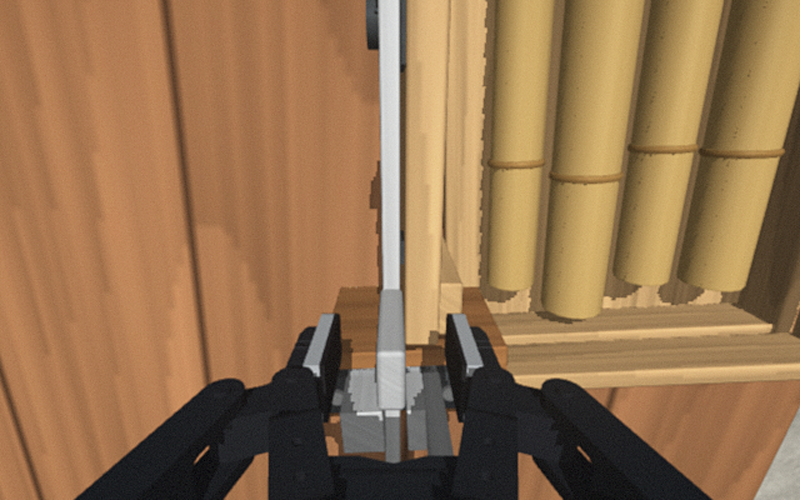

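Request:
apply_moves --series "0 0 0 -0.02 0 0 0.5; 0 0 0 -0.06 0 0 0.5; 0 0 0 -0.12 0 -0.02 0.5; 0 0 0 -0.16 0 -0.06 0.5; 0 0 0 -0.18 -0.05 -0.1 0.5; 0 0 0 -0.18 -0.1 -0.1 0.5; 0 0 0 -0.18 -0.1 -0.1 0.5; 0 0 0 -0.18 -0.1 -0.1 0.5; 0 0 0 -0.18 -0.1 -0.1 0.5"

```text
clock: 14.4
tcp_pos: [0.4901, 0.1117, 0.3333]
orientation: [1.161, 1.233, -1.167]
contact_force: [-0.2, 0.2, 0.6]
grip_width: 0.0425
```

```bash
python3 -c "
from sw import *
o=get_obs();print(o['clock'],o['tcp_pos'],o['contact_force'])
W=cam('wrist');im=grab_frame('wrist'); cv2.imwrite('pics/w9.png',im);cv2.imwrite('pics/w9s.png',cv2.resize(im,(800,500),interpolation=cv2.INTER_CUBIC))
np.savez('w9.npz',K=W[0],r=W[1],t=W[2])
im=grab_frame('scene'); cv2.imwrite('pics/s9.png',cv2.resize(im[150:290,290:450],(640,560),interpolation=cv2.INTER_CUBIC))
im=grab_frame('top'); cv2.imwrite('pics/t9.png',im)
"
```

```text
14.4 [0.49013039 0.11174376 0.33330257] [-0.23572809  0.19900222  0.6044457 ]
```

View pics/w9s.png

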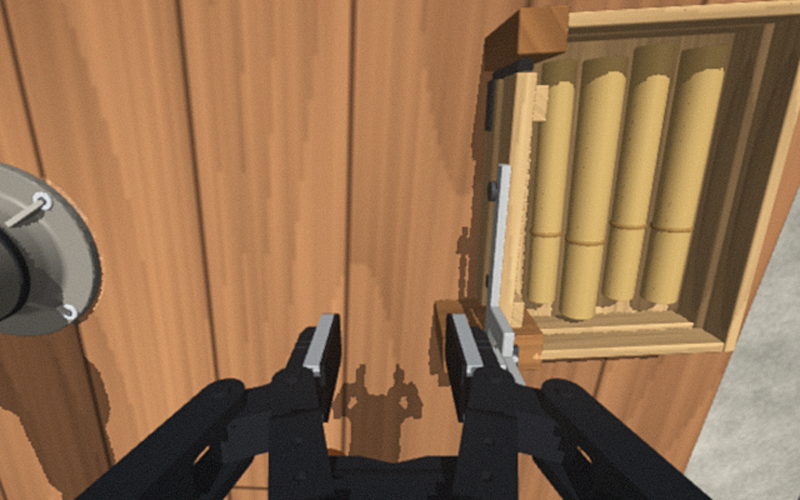

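View pics/s9.png

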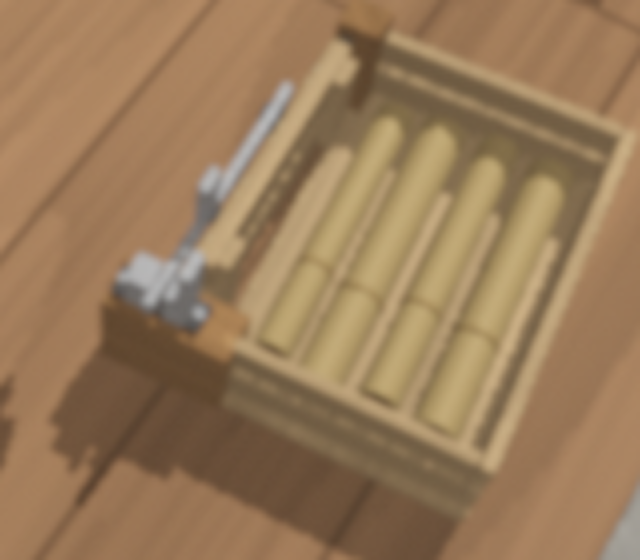

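View pics/t9.png

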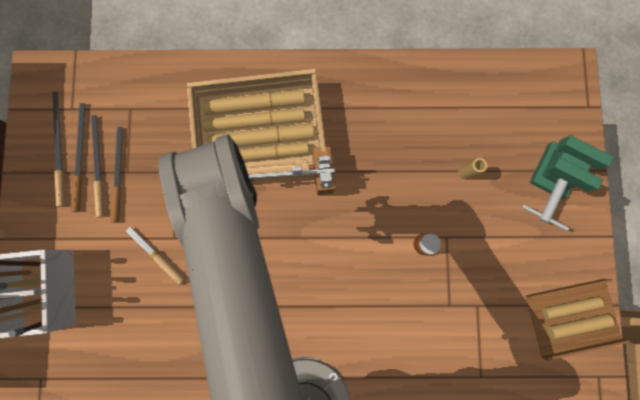

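Run:
```python
import cv2
im=cv2.imread('pics/w9.png')
cv2.imwrite('pics/w9b.png',cv2.resize(im[120:310,370:450],None,fx=4,fy=3,interpolation=cv2.INTER_CUBIC)[:600])
cv2.imwrite('pics/t9b.png',cv2.resize(cv2.imread('pics/t9.png')[135:205,240:345],None,fx=7,fy=7,interpolation=cv2.INTER_CUBIC))
```

```text
(no output)
```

View pics/w9b.png

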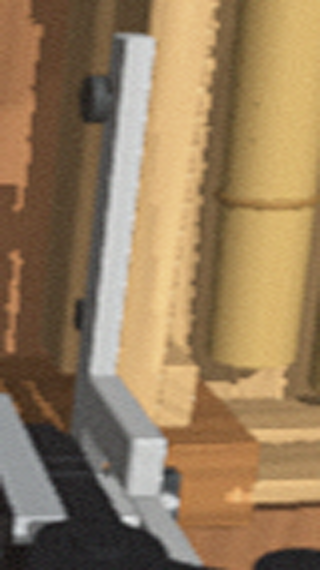

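View pics/t9b.png

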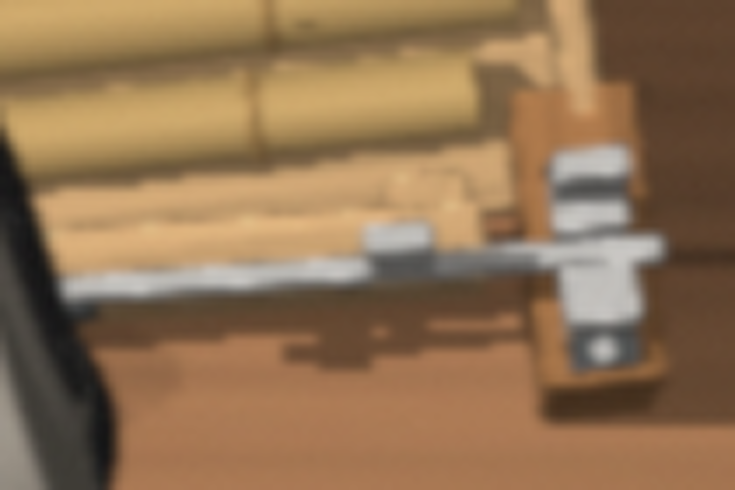

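Run:
```python
from h import *
from scipy.optimize import least_squares
d=np.load("w9.npz"); W=(d['K'],d['r'],d['t'])
b=lambda x,y:(370+x/4-.4,120+y/3-.4); mm=1e-3
# s', n, h relative pivot
pts=[((103,20.5,60),b(128,440)),((103,10.5,60),b(166,437)),((127,20.5,60),b(128,492)),((127,10.5,60),b(165,491)),((-29,19.5,8),b(117,35)),((-29,11.5,8),b(154,38))]
def q(p,l):
    g,be,hx,hy=p; s=110+l[0]*np.cos(be)-l[2]*np.sin(be); z=126+l[0]*np.sin(be)+l[2]*np.cos(be)
    u=np.array([-np.sin(g),-np.cos(g)]); n=np.array([-np.cos(g),np.sin(g)]); xy=np.array([hx,hy])+u*s*mm+n*l[1]*mm; return [*xy,z*mm]
s=least_squares(lambda p:np.r_[np.ravel([proj(W,[q(p,l)])[0]-o for l,o in pts]),(p[2:]-[.5965,.2429])/.002],[-.06,0,.5965,.2429]); print(s.x,s.cost)
for be in (0,.02,.05,.11): print(be,least_squares(lambda p:np.r_[np.ravel([proj(W,[q([p[0],be,p[1],p[2]],l)])[0]-o for l,o in pts]),(p[1:]-[.5965,.2429])/.002],[-.06,.5965,.2429]).cost)
T=cam('top')
print('tab top pred top (x7 crop)', (proj(T,[q([s.x[0],be,*s.x[2:]],(115,15.5,60)) for be in(0,.05,.11)])-[240,135])*7,'obs 397,237')
```

```text
[-0.07917622 -0.01277087  0.59417749  0.2440179 ] 5.088641591553958
0 5.202767550009677
0.02 5.786242721676372
0.05 7.3765419109445265
0.11 12.126929851425597
tab top pred top (x7 crop) [[390.59757071 225.53872815]
 [380.77680555 223.0840902 ]
 [367.77951668 220.31763046]] obs 397,237
```

```bash
python3 -c "
from bench import *
print(hand_in())"
```

```text
the job is handed in; nothing more can be done
None
```

The gate is shut and latched, and the job was handed in at about 14.5 s. I gripped the thumb tab, lifted the bar to about 0.20 rad and swung the gate shut over the striker. I felt the back stop at a push of about 10 N at the tab. About 5 N of that was the gate's spring and friction, leaving roughly 4 N on the catch. I then eased back 12 mm, lowered the bar into the slot without resistance, let go and moved the arm clear.

**Last checks**
- **Latch:** the top and scene pictures show the bar lying between striker and ledge. The bar-angle fit from the wrist picture gives −0.01 rad, best at or near level, so it looks fully down.
- **Force after release:** the measured force returned to zero.
- **Bystanders:** the knife, jar and blank look unmoved in the top picture.

**What disagreed:** the final picture fit puts the gate about 0.015 rad further shut than the arm pose at release (−0.079 against about −0.063). The predicted tab position in the top view is also off by about 1.5–2 px. The top view was already off from the wrist fit by about as much before I touched anything, so I put both down to calibration error and did not look again.

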